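# Dock the model board and lock its power switch over

### The arm

A 6-joint arm with a two-finger parallel gripper is mounted at the origin on the work surface. World frame = base frame: x ahead of the robot, y to its left, z up, the work surface at z = 0. Lengths are in m, angles in rad, forces in N, time in s.
With the tool pointing down it reaches from about 0.375 to 0.9 m from the base axis. Payload 3.1 kg.
Tool frame: the origin (TCP) lies between the finger pads; the fingertips stand 11 mm ahead of it and the grasp point (between the pads) lies 8 mm behind it; z points along the fingers, y is the direction in which the jaws open and shut (so a half turn about z gives the same grasp; the last joint's range is limited). The gripper opens to 85 mm and grips with 20 to 120 N. Pads are 22 mm wide; open, the fingers measure 114 mm over their backs; the gripper's body (76 mm by 85 mm) begins 54 mm behind the grasp point. The pads swing forward as they close: fully open they stand 13 mm farther back than shut.
Start: joints at [-0.178, 0.527, 1.433, -0, 1.181, -0.178], TCP at [0.625, 0, 0.242] pointing down, gripper open.
Joint ranges: [-3.08, 3.08], [-0.75, 2.2], [0.22, 2.44], [-1.43, 4.57], [0, 2.65], [-2.85, 2.85]. Speed limits (rad/s): [2.79, 2.79, 3.14, 3.14, 3.14, 3.14].

### API

Orientations are given as a unit quaternion [x, y, z, w].
In Python, from station import manip gives the robot as it stands.
- The arm moves only by the tool move_arm, never from a script. Its argument "deltas" is a list of rows, each a list of 5 numbers: the shift along the tool's x, y, z in units of 40 cm (1.0 is 40 cm), then the turn about the tool's z in units of 0.5 rad (1.0 is 0.5 rad), then the opening in per cent of the stroke, from 0 (shut) to 100 (fully open). In form: [[x, y, z, twist, grip], ...]. A call has exactly 8 rows; each row is the pose to reach, as a shift and turn from the pose commanded when the call began, along the tool's axes at that moment; what a row does not reach only later rows make up. A row lasts 1/12 s, in which the tool goes at most 41.7 mm and 7.16 degrees, less where a joint would pass 70% of its speed; a pose out of reach is approached as far as the arm can. A call with a number of a shift or a turn outside -1 to 1 is refused whole. A call with a gripper value outside its range is refused whole. The fingers move at their own pace and stop on an object; "force" is the grip in N (left out, the last holds). Time passes only in rows, so rows that repeat a pose let the fingers close, or fill a call up. It gives the time, the measured TCP pose, the force and the opening at its end, in the units of the state.
- manip.sense(): the state, without advancing time (a new reading comes with each control period).
- manip.snapshot(name): name is "scene" or "side" or "wrist"; returns (picture, depth): 384x512x3 uint8, red, green, blue; 384x512 float32, m along the optical axis (not along the pixel's ray), 0 where there is no reading.
- manip.get_calibration(name): a dict with "vfov" (degrees; the focal length in pixels is half the picture's height over the tangent of half this angle, whatever the lens; pixels are square), "cx", "cy" (the principal point, pixels), "pose" (4x4, takes a point from camera to world coordinates). Camera axes: x right, y down, z forward; pixel columns grow to the right and rows downward; lengths in m; the calibration is good to about 2 mm. The wrist camera is an equidistant fisheye: a pixel r from the principal point sees the ray r / f radians off the axis. A picture is of the moment at which its call begins: read the wrist's pose just before it. get_calibration takes no time and is no camera call; for the wrist camera it gives the pose at the moment of the call.
- manip.sign_off(): hands the job in, once; it reports no verdict.
The state is a dict: "t": time; "q": joint angles; "qd": joint speeds; "tau": joint torques, N m; "tcp_pos": TCP position; "tool_rot": TCP orientation; "force": force on the tool from outside, world axes, zero at the start; "ft_torque": the same for the moment, N m; "finger_gap": opening from 0.0 (shut) to 1.0 (fully open).
Only numpy, scipy, OpenCV 4.12 (cv2) and the standard library are available. Lean on these libraries where they do the work, as an engineer would, in place of code of your own. Each camera call takes 0.05 s, during which the arm holds its last target.

### The job

Dock the model board and switch it on: push it in through the open side of the docking frame until it sits flat and flush against the end wall, then push the sliding bolt fully across behind it. After that, pull the bat of the locking switch straight outward, swing it over to the bolt's side while it is out, and let it spring fully back in there. Leave the glue bottle, the tree and the pencil pot where they stand.

Things in the scene. Friction and masses are not known exactly. Their poses are not given: they have to be found in the camera images.
- dock: Docking frame fixed on the table; origin on the table at the middle of the docked board's place. Its x points away from the robot at yaw 0, y to the robot's left. Aluminium walls 25 mm high: near and far wall (inner faces x = -57.5 and +57.5 mm) and end wall at the right (inner face y = -75 mm); the left side (+y) is open. A grey box 45 mm high lies behind the far wall.
- mouth (a point): Middle of the frame's open left side, on the table, at dock (0, 130) mm. From here in to y = 97 mm two low flared lead-ins narrow the way from about 150 to 114 mm; then comes the bolt's gap, then the walls.
- switch_face (a point): Middle of the front of the grey switch housing at the bat's height (60 mm), at dock (-110, -20) mm. The housing stands along the near wall, 100 mm wide in dock y, 46 mm deep, 88 mm high.
- board: Loose model board: white slab 110 (its x) by 150 (its y) by 18 mm, about 0.45 kg, with a green hut (60 mm high) and a thin pole (103 mm) on its right (-y) half; within 30 mm of its left edge nothing is over 45 mm high. Origin: centre of underside. Starts 225 to 270 mm to the dock's +y, up to 10 mm off in x and 0.15 rad turned. Docked, its frame matches the dock's, 2.5 mm play in x.
- bolt (a joint): Sliding bolt, m: 0 = drawn back towards the robot (mouth clear), grows along the dock's +x to 0.034 = fully across behind the docked board's left edge. A steel bar 14 mm wide, 4 to 20 mm above the table, centre line at dock y = 86 mm. Stays where left; about 3 N to push.
- bolt_post (a point): Top centre of the bolt's upright black post, 68 mm above the table; the post is 16 mm thick and free from 20 to 68 mm height. It rides on the bolt, so pushing it along the dock's +x drives the bolt.
- pivot (a point): Pivot of the locking switch: the vertical axis about which the bat swings, 60 mm above the table, inside the housing at dock x = -86, y = -20 mm. Its frame is turned like the dock.
- bat_head (a point): Centre of the bat's round black head: a disc of 44 mm diameter, 13 mm thick, axis along the bat, 86.5 mm from the pivot when in, 106.5 mm when out. Behind it the bat's bare steel neck, 12 mm thick, runs level, 60 mm above the table, towards the pivot (bat in: 37 to 80 mm from the pivot; it shifts out with the head). The bat sticks out of the housing towards the robot.
- swing (a joint): Swing of the bat about the pivot's vertical axis, rad: 0 = straight out of the housing (dock -x), positive = towards the bolt (dock +y), -0.6 to +0.6. Starts between -0.58 and -0.45 (off). A steel gate between about -0.38 and +0.38 blocks the bat unless it is pulled out; light friction, stays where left.
- pull (a joint): How far the bat is drawn out along its own length, m: 0 = in, 0.020 = fully out; it passes the gate when drawn out about 0.015 or more. A spring draws it back in with about 2.5 N when in and 6 N fully out; over the gate it cannot go in.
- glue: White glue bottle, 52 mm diameter, 130 mm high, loose, to the left; leave it alone. Origin: centre of its underside.
- big_tree: Model tree on a round wooden foot of 70 mm diameter, 125 mm high, loose, to the left; leave it alone. Origin: centre of its underside.
- pencil_pot: White pot with pencils, 76 mm diameter, pot 90 mm and pencils 150 mm high, loose, to the right; leave it alone. Origin: centre of its underside.

How it is judged:
By the outcome, as a careful person would: the job done as asked, in the order asked, and still so for the second after the job is handed in, with the robot touching nothing.
It also fails if it takes over 58 s, if anything falls off the work surface, if the arm or the gripper's body presses on something with over 40 N, if the wrist force passes 120 N, or if a joint passes its speed limit or range.

## Working session

There is one attempt and no reset: what is moved stays moved. The work goes in short steps, Python scripts to look and compute and a tool call to move; the robot and the scene stay as the last step left them, time stands still between calls to the robot, and variables do not carry over. Pictures are saved under pics/ and viewed, and the job is handed in when it is done.

Besides the shell and the picture viewer there is one more tool, called after "Emit:" by a JSON object that holds its "method" and its "body". move_arm: Moves the arm, as the interface text tells. Its arguments: {"type":"object","properties":{"deltas":{"type":"array","items":{"type":"array","items":{"type":"number"}}},"force":{"type":"number"}},"required":["deltas"]}

```bash
ls; mkdir -p pics; python3 - <<'E'
from station import manip
import cv2,numpy as np
s=manip.sense();print({k:np.round(v,4) if not isinstance(v,dict) else v for k,v in s.items()})
for n in ["scene","side","wrist"]:
    c=manip.get_calibration(n);print(n,c['vfov'],c['cx'],c['cy'],np.round(c['pose'],3).tolist())
    im,d=manip.snapshot(n);cv2.imwrite(f"pics/{n}0.png",im[:,:,::-1]);np.savez(f"{n}0.npz",im=im,d=d,pose=c['pose'],vfov=c['vfov'],c=(c['cx'],c['cy']))
E
```

```text
pics
{'t': np.float64(0.0), 'q': array([-0.1785,  0.5285,  1.4339,  0.    ,  1.1814, -0.1785]), 'qd': array([-0.001 ,  0.0001, -0.0016, -0.0006, -0.0022,  0.0006]), 'tau': array([ 3.00000e-04, -4.42344e+01, -1.78025e+01, -2.00000e-04,
        8.40000e-03,  0.00000e+00]), 'tcp_pos': array([6.243e-01, 2.000e-04, 2.413e-01]), 'tool_rot': array([ 7.071e-01,  7.071e-01, -6.000e-04, -9.000e-04]), 'force': array([ 0.3933,  0.1274, -0.3122]), 'ft_torque': array([0.0003, 0.0261, 0.0187]), 'finger_gap': np.float64(1.0056)}
scene 53.41981324425363 257.41185085231274 184.0759390047669 [[0.747, 0.568, -0.346, 0.915], [0.665, -0.632, 0.397, -0.473], [0.007, -0.527, -0.85, 0.983], [0.0, 0.0, 0.0, 1.0]]
side 49.44221505748604 258.9932102177761 188.0567000915805 [[-0.996, -0.029, 0.081, 0.424], [-0.085, 0.491, -0.867, 1.112], [-0.014, -0.871, -0.491, 0.718], [0.0, 0.0, 0.0, 1.0]]
wrist 65.70646984690485 251.04517259540745 192.32110283194396 [[1.0, 0.001, -0.001, 0.624], [0.001, -0.966, -0.258, 0.064], [-0.001, 0.258, -0.966, 0.374], [0.0, 0.0, 0.0, 1.0]]
```

View pics/scene0.png

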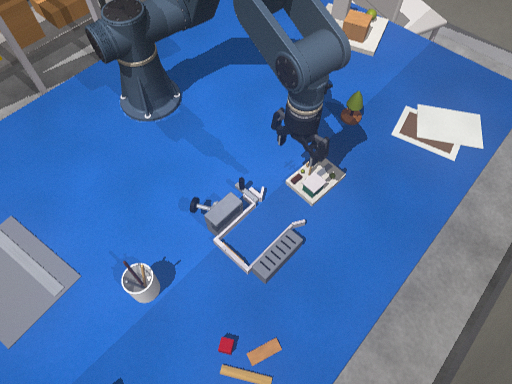

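View pics/side0.png

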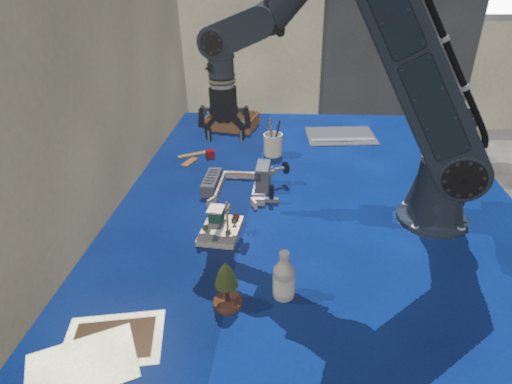

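View pics/wrist0.png

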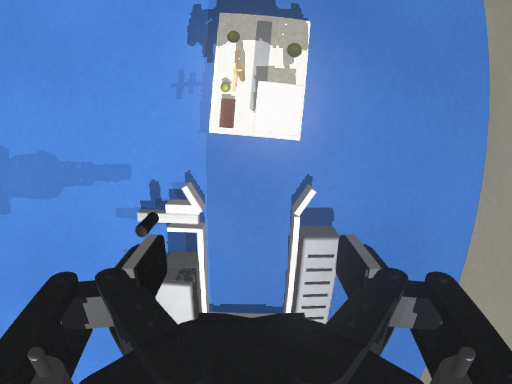

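The wrist view shows the board at about (210-310, 12-140), the bolt post at (147, 224), the dock walls at columns ~203 and ~295, and the switch housing at lower left. Next I turn these into positions.

```bash
cat > h.py <<'E'
import numpy as np,cv2
def rays(n,shape,vfov,c,uv=None):
    f=shape[0]/2/np.tan(np.radians(vfov)/2)
    if uv is None:
        u,v=np.meshgrid(np.arange(shape[1]),np.arange(shape[0]))
    else: u,v=np.asarray(uv,float).T
    x=(u-c[0])/f;y=(v-c[1])/f
    if n=="wrist":
        r=np.hypot(x,y)+1e-9
        k=np.tan(r)/r; x=x*k;y=y*k
    return np.stack([x,y,np.ones_like(x)],-1)
def cloud(n,d,z):
    R=rays(n,d.shape,z['vfov'],z['c'])
    P=R*d[...,None]
    return P@z['pose'][:3,:3].T+z['pose'][:3,3]
def onplane(n,uv,h,z):
    R=rays(n,(384,512),z['vfov'],z['c'],uv)@z['pose'][:3,:3].T
    o=z['pose'][:3,3]
    return o+R*((h-o[2])/R[:,2])[:,None]
def load(f): return dict(np.load(f))
def snap(n,tag):
    from station import manip
    c=manip.get_calibration(n)
    im,d=manip.snapshot(n);cv2.imwrite(f"pics/{tag}.png",im[:,:,::-1])
    z=dict(im=im,d=d,pose=c['pose'],vfov=c['vfov'],c=np.array((c['cx'],c['cy'])))
    np.savez(tag+".npz",**z); return z
E
python3 - <<'E'
from h import *
for n in ["wrist","scene","side"]:
    z=load(n+"0.npz"); P=cloud(n,z['d'],z); z['d'][z['d']==0]=np.nan
    H=np.where(z['d']>0,P[...,2],np.nan)
    print(n,[np.round(np.nanpercentile(H,p),4) for p in (10,30,50)])
    Hc=np.clip(np.nan_to_num(H)*1000/130,0,1)*255
    cv2.imwrite(f"pics/{n}0h.png",cv2.applyColorMap(Hc.astype(np.uint8),cv2.COLORMAP_JET))
z=load("wrist0.npz")
im=z['im'][:,:,::-1]
cv2.imwrite("pics/w0a.png",cv2.resize(im[0:330,120:350],None,fx=2.6,fy=1.8,interpolation=cv2.INTER_CUBIC))
E
```

```text
wrist [np.float64(-0.0001), np.float64(0.0008), np.float64(0.0015)]
scene [np.float64(-0.7465), np.float64(-0.0024), np.float64(-0.0007)]
side [np.float64(-0.2112), np.float64(-0.003), np.float64(-0.0013)]
```

View pics/wrist0h.png

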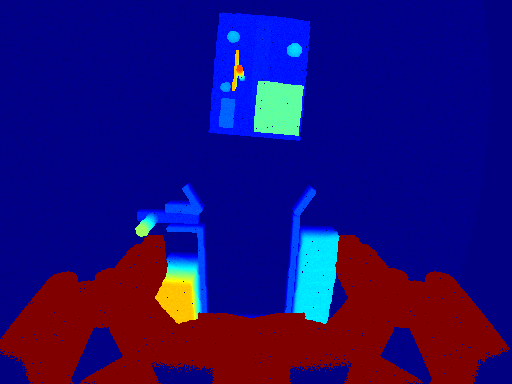

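View pics/scene0h.png

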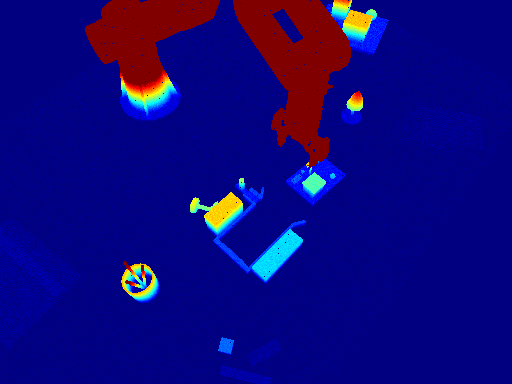

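View pics/w0a.png

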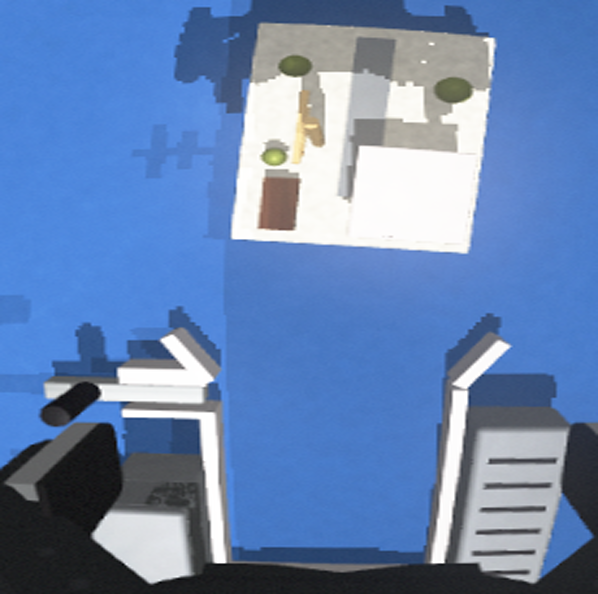

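```bash
python3 - <<'E'
from h import *
for n in ["wrist","scene","side"]:
    z=load(n+"0.npz"); P=cloud(n,z['d'],z); ok=z['d']>0
    tab=ok&(abs(P[...,2])<.006)&(P[...,0]>.4)&(P[...,0]<.9)&(abs(P[...,1])<.4)
    off=np.median(P[tab][:,2]); print(n,"table off",off)
    H=P[...,2]-off
    # board
    m=(ok&(H>.010)&(H<.075)&(P[...,0]>.5)&(P[...,0]<.75)&(P[...,1]>.14)&(P[...,1]<.36)).astype(np.uint8)
    nn,l,st,ce=cv2.connectedComponentsWithStats(m)
    k=1+np.argmax(st[1:,4]); 
    mm=l==k; q=P[mm][:, :2].astype(np.float32)
    flat=mm&(H<.024); 
    print(" board",cv2.minAreaRect(q*1000), cv2.minAreaRect(P[flat][:,:2].astype(np.float32)*1000),st[k])
    # walls
    for nm,(lo,hi) in dict(box=(.040,.050),wall=(.022,.028),hous=(.083,.093),post=(.063,.0705)).items():
        m=(ok&(H>lo)&(H<hi)&(P[...,0]>.4)&(P[...,0]<.85)&(P[...,1]>-.3)&(P[...,1]<.16)).astype(np.uint8)
        nn,l,st,ce=cv2.connectedComponentsWithStats(m)
        for k in range(1,nn):
            if st[k,4]>15:
                q=P[l==k]; r=cv2.minAreaRect(q[:,:2].astype(np.float32)*1000)
                print("  ",nm,st[k].tolist(),np.round(r[0],1),np.round(r[1],1),round(r[2],2),"mean",np.round(q.mean(0),4))
E
```

```text
wrist table off 0.0010641876225930547
 board ((637.8235473632812, 162.31637573242188), (53.665313720703125, 110.30107116699219), 84.92327880859375) ((637.8235473632812, 162.31637573242188), (53.665313720703125, 110.30107116699219), 84.92327880859375) [ 216   12   95   43 3361]
   box [288, 43, 13, 13, 107] [671.9 140.5] [14.4 11.9] 46.96 mean [0.6719 0.1403 0.0431]
   box [144, 217, 11, 12, 45] [498.8 -60.5] [ 5.7 14.1] 45.92 mean [ 0.4997 -0.06    0.0459]
   box [295, 236, 44, 88, 2942] [ 709.5 -148.6] [138.4  50.8] 89.22 mean [ 0.7089 -0.1384  0.0459]
   box [168, 264, 29, 6, 112] [ 535.  -120.8] [ 4.1 37.5] 83.79 mean [ 0.5364 -0.1211  0.0456]
   box [196, 271, 4, 41, 60] [ 553.1 -158.5] [67.9  1.4] 88.72 mean [ 0.5531 -0.1599  0.046 ]
   wall [219, 98, 16, 30, 196] [595.6  67.3] [33.9 16. ] 85.39 mean [0.5965 0.068  0.0283]
   wall [165, 185, 38, 30, 453] [535.  -46.6] [43.  38.8] 29.4 mean [ 0.5411 -0.0447  0.0259]
   wall [285, 188, 31, 125, 799] [ 680.8 -115.5] [186.6  22. ] 83.01 mean [ 0.682  -0.1049  0.0259]
   wall [149, 213, 9, 10, 26] [498.3 -60.3] [ 5.3 14.7] 45.32 mean
[... 2892 characters left out ...]
9.5] [43.6 10.8] 58.33 mean [ 0.6909 -0.0397  0.022 ]
   wall [250, 197, 15, 8, 52] [543.5 -42.2] [44.  34.8] 48.11 mean [ 0.5415 -0.0395  0.022 ]
   wall [232, 214, 7, 7, 20] [597.5  69.8] [33.6 15.7] 87.88 mean [0.5959 0.0661 0.0244]
   wall [208, 221, 10, 3, 16] [659.7  98.8] [ 5.8 27.6] 80.29 mean [0.6603 0.0986 0.0231]
   hous [254, 159, 16, 15, 186] [ 532.5 -165.6] [109.2  45.8] 89.2 mean [ 0.532  -0.1617  0.0849]
   hous [225, 204, 5, 9, 19] [612.7 113.3] [44.2  7.1] 87.36 mean [0.6116 0.1155 0.085 ]
   post [269, 165, 20, 8, 51] [ 478.7 -180.3] [69.5 28.4] 30.02 mean [ 0.4804 -0.1824  0.064 ]
   post [254, 176, 14, 3, 23] [ 533.8 -117. ] [11. 44.] 88.71 mean [ 0.5338 -0.1176  0.0652]
```

```bash
python3 - <<'E'
from h import *
for n,off in [("wrist",.00106),("scene",-.00064),("side",-.0022)]:
    z=load(n+"0.npz"); P=cloud(n,z['d'],z); ok=z['d']>0; H=P[...,2]-off
    m=(ok&(H>.010)&(H<.025)&(P[...,0]>.5)&(P[...,0]<.75)&(P[...,1]>.02)&(P[...,1]<.3))
    nn,l,st,ce=cv2.connectedComponentsWithStats(m.astype(np.uint8)); k=1+np.argmax(st[1:,4])
    mm=(l==k)|((H>.016)&(H<.022)&m)
    if n!="scene":
        print(n,"board",cv2.minAreaRect(P[mm][:,:2].astype(np.float32)*1000),np.median(H[mm]))
    W=ok&(H>.0215)&(H<.029)&(P[...,1]>-.24)&(P[...,1]<-.06)
    def edge(sel,side):
        q=P[sel]; out=[]
        for y in np.arange(-.24,-.06,.006):
            b=q[(q[:,1]>=y)&(q[:,1]<y+.006)]
            if len(b)>2: out.append((y+.003, np.percentile(b[:,0],95) if side>0 else np.percentile(b[:,0],5)))
        out=np.array(out); 
        if len(out)<4: return print(' few')
        p=np.polyfit(out[:,0],out[:,1],1); r=out[:,1]-np.polyval(p,out[:,0]); g=abs(r)<.0025;p=np.polyfit(out[g,0],out[g,1],1)
        print("  ",side,"slope",round(p[0],4),"x at y=-.15",round(np.polyval(p,-.15),4),len(out),g.sum())
    edge(W&(P[...,0]>.545)&(P[...,0]<.6),1); edge(W&(P[...,0]>.65)&(P[...,0]<.69),-1)
    E=ok&(H>.0215)&(H<.029)&(P[...,0]>.58)&(P[...,0]<.65)&(P[...,1]<-.2)&(P[...,1]>-.29)
    q=P[E]; 
    if len(q): print("  end wall y 5,95",np.percentile(q[:,1],[5,50,95]),len(q))
    for nm,hmin,hmax,x0,x1,y0,y1 in [("glue",.02,.14,.4,.6,.25,.6),("tree",.01,.14,.5,.75,.3,.55),("pot",.02,.2,.5,.8,-.5,-.25),("head",.03,.085,.40,.478,-.28,-.1)]:
        q=P[ok&(H>hmin)&(H<hmax)&(P[...,0]>x0)&(P[...,0]<x1)&(P[...,1]>y0)&(P[...,1]<y1)]
        if len(q)>5: print("  ",nm,len(q),np.round(np.percentile(q,[2,50,98],axis=0),3).tolist())
E
```

```text
wrist board ((633.722412109375, 113.96148681640625), (150.93663024902344, 111.15746307373047), 85.04487609863281) 0.01809840978525016
   1 slope 0.0221 x at y=-.15 0.5595 23 23
   -1 slope 0.0216 x at y=-.15 0.6752 25 25
   1 slope 0.0095 x at y=-.15 0.5619 28 8
   -1 slope 0.0406 x at y=-.15 0.6775 30 10
  end wall y 5,95 [-0.2395248  -0.2332342  -0.22654134] 128
   glue 254 [[0.553, 0.372, 0.029], [0.577, 0.385, 0.085], [0.596, 0.404, 0.118]]
   tree 437 [[0.543, 0.367, 0.01], [0.577, 0.387, 0.066], [0.602, 0.421, 0.116]]
   pot 785 [[0.502, -0.479, 0.022], [0.543, -0.436, 0.055], [0.778, -0.394, 0.144]]
   head 135 [[0.448, -0.227, 0.048], [0.461, -0.208, 0.07], [0.476, -0.191, 0.082]]
side board ((635.646484375, 119.0682373046875), (154.6161346435547, 110.62751007080078), 84.96952819824219) 0.017961362057056306
   1 slope -0.5037 x at y=-.15 0.5518 8 2
   -1 slope 0.0459 x at y=-.15 0.6776 16 4
  end wall y 5,95 [-0.233963   -0.22575504 -0.21939058] 41
   glue 1352 [[0.418, 0.361, 0.021], [0.454, 0.387, 0.078], [0.588, 0.425, 0.128]]
   tree 968 [[0.542, 0.378, 0.008], [0.568, 0.412, 0.038], [0.6, 0.432, 0.114]]
   pot 345 [[0.5, -0.478, 0.019], [0.525, -0.41, 0.061], [0.775, -0.385, 0.132]]
   head 88 [[0.444, -0.217, 0.041], [0.458, -0.194, 0.062], [0.475, -0.183, 0.081]]
```

```bash
python3 - <<'E'
from h import *
z=load("scene0.npz"); im=z['im'][:,:,::-1]
cv2.imwrite("pics/s0a.png",cv2.resize(im[140:290,170:370],None,fx=4,fy=4,interpolation=cv2.INTER_CUBIC))
E
```

```text
(no output)
```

View pics/s0a.png

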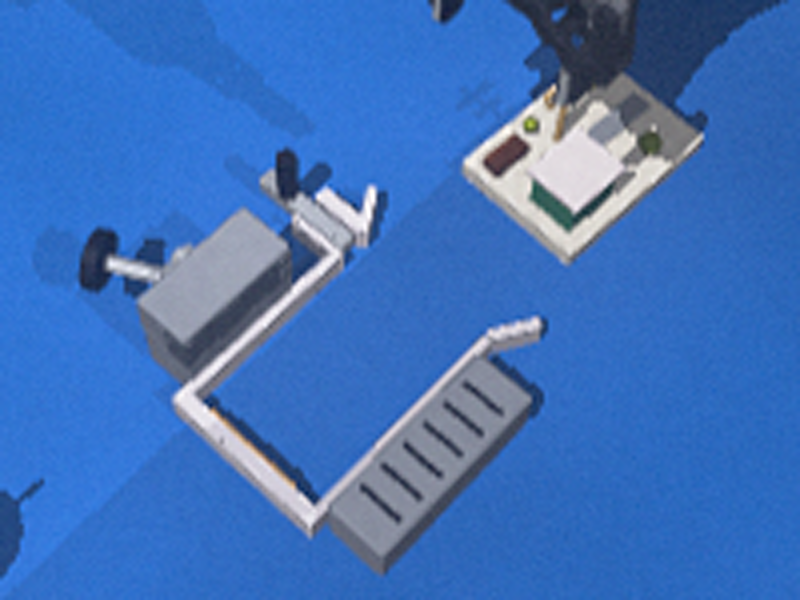

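The board is at about (0.634, 0.114), yaw −0.087. The dock is at about (0.6175, −0.1515), yaw −0.022, and its 115.7 mm inner width matches the 115 mm given. I'll put partly open fingers behind the board's left edge, squared to the dock.

Emit:
{"method": "move_arm", "body": {"deltas": [[0.1,0.005,0,0.01,60],[0.2,0.01,0,0.02,60],[0.3,0.015,0,0.03,60],[0.4,0.02,0,0.044,60],[0.5,0.027,0,0.044,60],[0.55,0.027,0,0.044,60],[0.55,0.027,0.1,0.044,60],[0.55,0.027,0.2,0.044,60]]}}

```text
t: 0.82
tcp_pos: [0.6378, 0.2229, 0.1644]
tool_rot: [0.714, 0.701, 0.004, 0.002]
force: [0.1, 0.5, -0.6]
finger_gap: 0.601
```

Emit:
{"method": "move_arm", "body": {"deltas": [[0,0,0.1,0,60],[0,0,0.2,0,60],[0,0,0.28,0,60],[0,0,0.32,0,60],[0,0,0.34,0,60],[0,0,0.34,0,60],[0,0,0.34,0,60],[0,0,0.34,0,60]]}}

```text
t: 1.48
tcp_pos: [0.6373, 0.2203, 0.0281]
tool_rot: [0.715, 0.699, 0.001, 0.001]
force: [0.0, -0.1, 0.3]
finger_gap: 0.597
```

```bash
python3 - <<'E'
from h import *
from station import manip
s=manip.sense();print(s['t'],s['tcp_pos'],s['force'],s['finger_gap'])
z=snap("wrist","w1");z=snap("side","sd1")
cv2.imwrite("pics/sd1a.png",cv2.resize(z['im'][130:330,150:350,::-1],None,fx=3,fy=3,interpolation=cv2.INTER_CUBIC))
E
```

```text
1.4833 [0.63725277 0.22029036 0.0281137 ] [ 0.00036625 -0.07552261  0.29294903] 0.5974638517009012
```

View pics/w1.png

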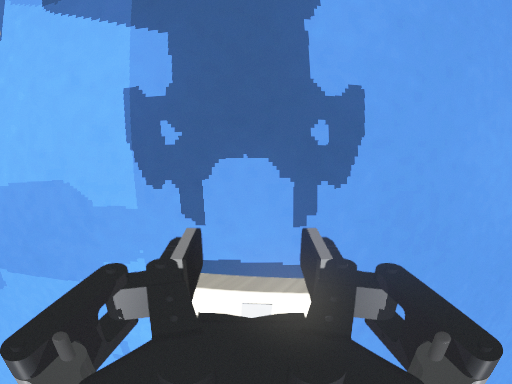

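View pics/sd1a.png

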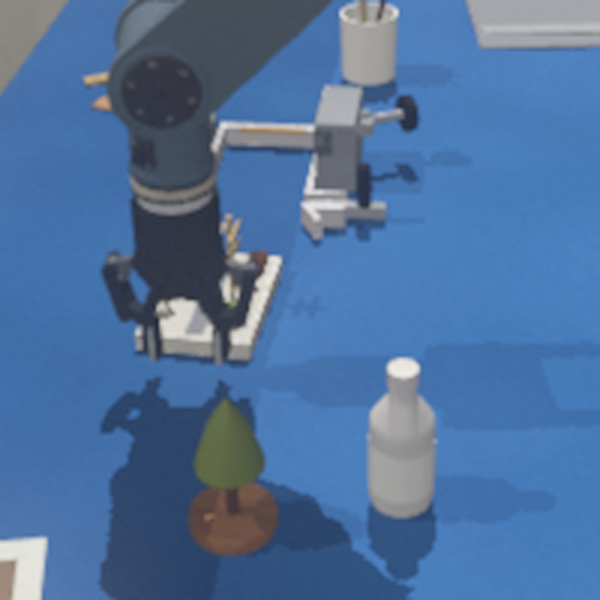

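The fingers stand just behind the board's left edge (wrist view, rows ~262-275) and the bottle and tree are clear. I lower a bit more and begin the push, letting the board square itself on the two fingers.

Emit:
{"method": "move_arm", "body": {"deltas": [[0,0,0.028,0,60],[-0.02,0,0.028,0,60],[-0.04,0,0.028,0,60],[-0.06,0,0.028,0,60],[-0.08,0,0.028,0,60],[-0.1,0,0.028,0,60],[-0.12,0,0.028,0,60],[-0.14,0,0.028,0,60]]}}

```text
t: 2.25
tcp_pos: [0.6347, 0.163, 0.0152]
tool_rot: [0.715, 0.699, 0.0, 0.0]
force: [0.0, 1.5, -1.1]
finger_gap: 0.6
```

```bash
cat >> h.py <<'E'
def dock(p,c=(.6175,-.1515),yaw=-.022):
    d=np.asarray(p)[...,:2]-np.array(c); C,S=np.cos(yaw),np.sin(yaw)
    return np.stack([d[...,0]*C+d[...,1]*S,-d[...,0]*S+d[...,1]*C],-1)*1000
E
python3 - <<'E'
from h import *
from station import manip
s=manip.sense();print(s['t'],s['tcp_pos'],s['force'],s['finger_gap'],dock(s['tcp_pos']))
for n in ["wrist","scene","side"]: 
    z=snap(n,n+"2")
    if n!="wrist":
        P=cloud(n,z['d'],z);off={"scene":-.0006,"side":-.0022}[n];H=P[...,2]-off
        m=((H>.014)&(H<.021)&(z['d']>0)&(P[...,0]>.5)&(P[...,0]<.75)&(P[...,1]>-.02)&(P[...,1]<.3)).astype(np.uint8)
        r=cv2.minAreaRect(P[m>0][:,:2].astype(np.float32)*1000);print(n,r,dock(np.array(r[0])/1000))
w=cv2.imread("pics/wrist2.png");a=cv2.imread("pics/scene2.png")[120:280,190:370];b=cv2.imread("pics/side2.png")[130:290,150:330]
cv2.imwrite("pics/c2.png",np.hstack([cv2.resize(a,None,fx=2.2,fy=3),cv2.resize(b,None,fx=2.2,fy=3)]))
E
```

```text
2.25 [0.63466611 0.16303295 0.01515358] [ 0.01478915  1.51320785 -1.07791971] 0.5998406843685108 [ 10.24278874 314.83446353]
scene ((640.3761596679688, 83.35028076171875), (170.4797821044922, 111.17137908935547), 88.47306060791016) [ 17.70433445 235.2966842 ]
side ((630.001953125, 72.74413299560547), (218.05162048339844, 123.12570190429688), 75.49955749511719) [  7.5659548  224.46488889]
```

View pics/c2.png

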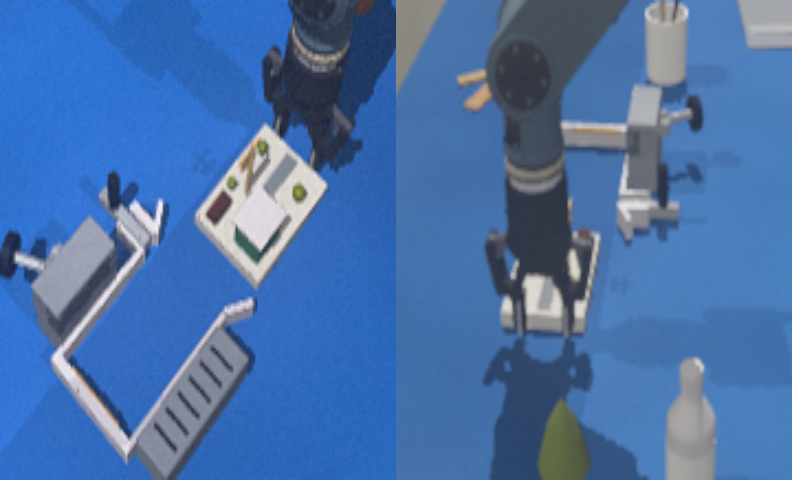

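View pics/wrist2.png

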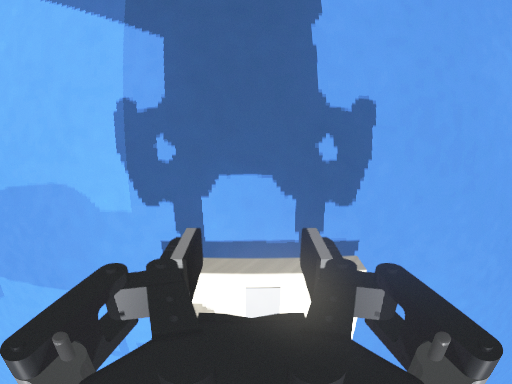

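Emit:
{"method": "move_arm", "body": {"deltas": [[-0.0175,-0.005,0,0,60],[-0.035,-0.01,0,0,60],[-0.0525,-0.015,0,0,60],[-0.07,-0.02,0,0,60],[-0.0875,-0.025,0,0,60],[-0.105,-0.03,0,0,60],[-0.1225,-0.034,0,0,60],[-0.14,-0.037,0,0,60]]}}

```text
t: 3.07
tcp_pos: [0.6184, 0.1078, 0.0154]
tool_rot: [0.715, 0.699, 0.0, 0.0]
force: [0.9, 3.2, 2.1]
finger_gap: 0.603
```

```bash
cat > look.py <<'E'
from h import *
from station import manip
import sys
t=sys.argv[1]
s=manip.sense();print(s['t'],s['tcp_pos'],np.round(s['force'],2),s['finger_gap'],dock(s['tcp_pos']))
for n in ["scene","side"]: snap(n,n+t)
a=cv2.imread(f"pics/scene{t}.png")[140:290,180:360];b=cv2.imread(f"pics/side{t}.png")[130:280,160:340]
cv2.imwrite(f"pics/c{t}.png",np.hstack([cv2.resize(a,None,fx=2.2,fy=3),cv2.resize(b,None,fx=2.2,fy=3)]))
E
python3 look.py 3
```

```text
3.0667 [0.61838577 0.10779777 0.0153816 ] [0.87 3.23 2.11] 0.603340728633743 [ -4.81853053 259.25450767]
```

View pics/c3.png

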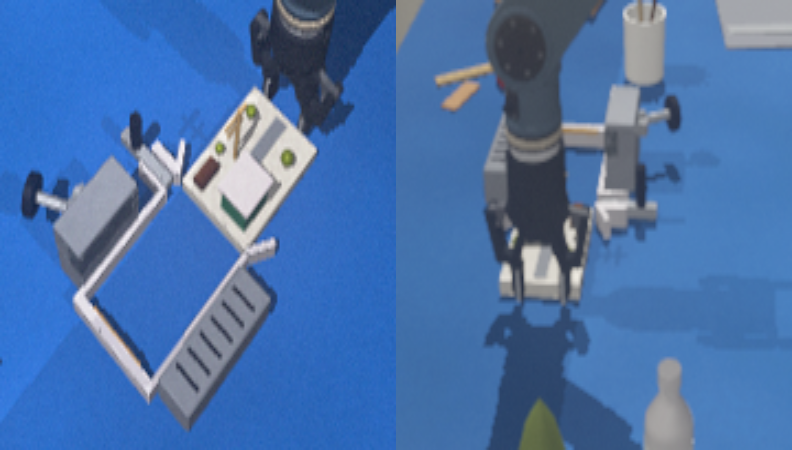

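The board has entered the lead-ins between the flares (scene crop, around (245, 170)) and force is only 3 N. I keep pushing.

Emit:
{"method": "move_arm", "body": {"deltas": [[-0.015,0,0,0,60],[-0.03,0,0,0,60],[-0.045,0,0,0,60],[-0.06,0,0,0,60],[-0.075,0,0,0,60],[-0.09,0,0,0,60],[-0.105,0,0,0,60],[-0.12,0,0,0,60]]}}

```text
t: 3.83
tcp_pos: [0.6172, 0.0596, 0.0149]
tool_rot: [0.715, 0.699, -0.0, -0.0]
force: [-0.3, 1.8, -0.8]
finger_gap: 0.6
```

```bash
python3 look.py 4
```

```text
3.8333 [0.61723529 0.0596238  0.01488301] [-0.25  1.78 -0.83] 0.6001033323506103 [ -4.9089927  211.06688799]
```

View pics/c4.png

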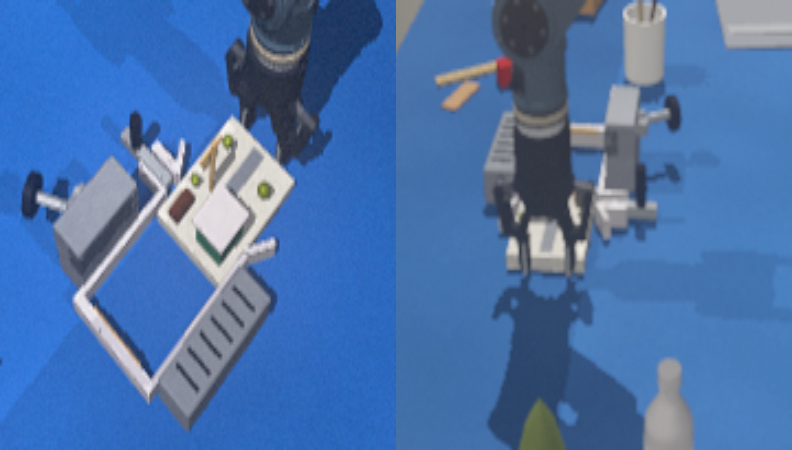

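It's in between the walls and sliding freely.

Emit:
{"method": "move_arm", "body": {"deltas": [[-0.025,0,0,0,60],[-0.05,0.001,0,0,60],[-0.08,0.002,0,0,60],[-0.11,0.003,0,0,60],[-0.14,0.004,0,0,60],[-0.17,0.005,0,0,60],[-0.2,0.005,0,0,60],[-0.23,0.005,0,0,60]]}}

```text
t: 4.6
tcp_pos: [0.6163, -0.0325, 0.015]
tool_rot: [0.715, 0.699, -0.001, -0.001]
force: [-1.7, 4.0, 2.3]
finger_gap: 0.6
```

```bash
python3 look.py 5
```

```text
4.6 [ 0.61632691 -0.03253204  0.01503194] [-1.74  4.05  2.34] 0.6000302240633587 [ -3.78989397 118.91336695]
```

View pics/c5.png

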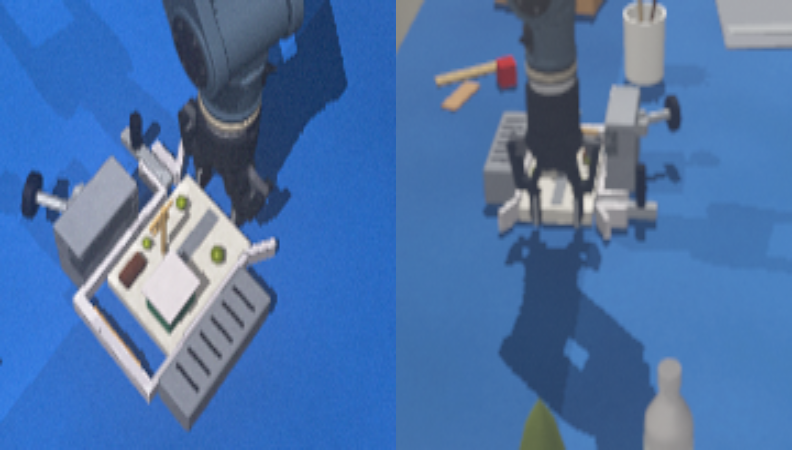

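Emit:
{"method": "move_arm", "body": {"deltas": [[-0.01,0,0,0,60],[-0.02,0,0,0,60],[-0.03,0,0,0,60],[-0.038,0,0,0,60],[-0.046,0,0,0,60],[-0.052,0,0,0,60],[-0.058,0,0,0,60],[-0.062,0,0,0,60]]}}

```text
t: 5.37
tcp_pos: [0.6169, -0.0565, 0.0152]
tool_rot: [0.715, 0.699, 0.0, 0.0]
force: [0.5, 2.8, 1.6]
finger_gap: 0.598
```

```bash
python3 look.py 6
```

```text
5.3667 [ 0.61694536 -0.05648853  0.01521429] [0.51 2.78 1.57] 0.5979186848560992 [-2.64458682 94.97627531]
```

View pics/c6.png

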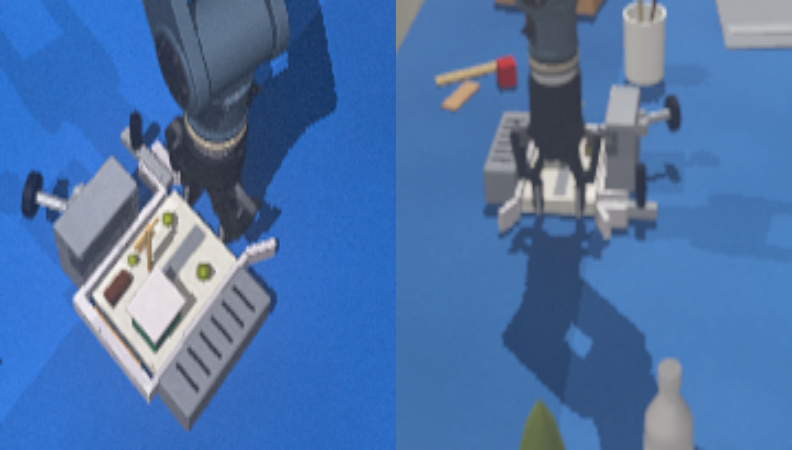

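About 9 mm remain (a dark gap at the end wall is still visible).

Emit:
{"method": "move_arm", "body": {"deltas": [[-0.004,0,0,0,60],[-0.008,0,0,0,60],[-0.011,0,0,0,60],[-0.014,0,0,0,60],[-0.017,0,0,0,60],[-0.02,0,0,0,60],[-0.022,0,0,0,60],[-0.023,0,0,0,60]]}}

```text
t: 6.13
tcp_pos: [0.6167, -0.0657, 0.0151]
tool_rot: [0.715, 0.699, -0.0, -0.0]
force: [0.2, 3.7, 2.5]
finger_gap: 0.598
```

```bash
python3 look.py 7
```

```text
6.1333 [ 0.61666444 -0.06572581  0.01513082] [0.24 3.68 2.54] 0.5978930919619885 [-2.72223843 85.73505539]
```

View pics/c7.png

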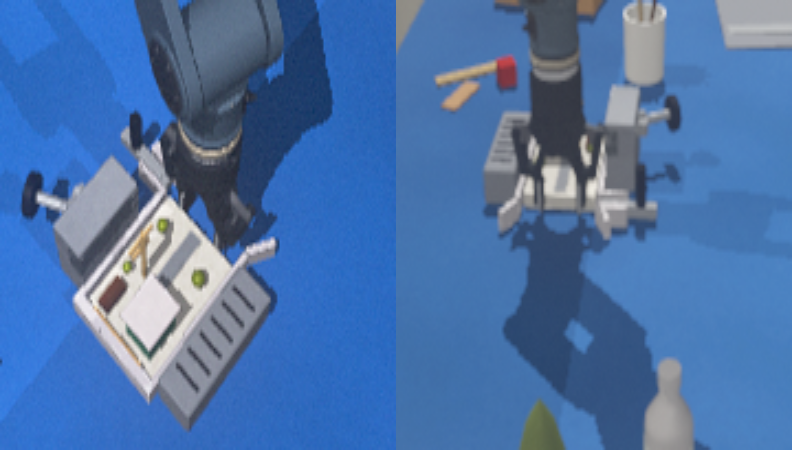

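Emit:
{"method": "move_arm", "body": {"deltas": [[-0.001,0,0,0,60],[-0.002,0,0,0,60],[-0.003,0,0,0,60],[-0.004,0,0,0,60],[-0.005,0,0,0,60],[-0.006,0,0,0,60],[-0.007,0,0,0,60],[-0.007,0,0,0,60]]}}

```text
t: 6.9
tcp_pos: [0.6167, -0.0661, 0.0151]
tool_rot: [0.715, 0.699, 0.001, -0.001]
force: [1.1, 11.0, 2.8]
finger_gap: 0.602
```

```bash
python3 - <<'E'
from h import *
from station import manip
s=manip.sense();print(s['tcp_pos'],s['force'],dock(s['tcp_pos']))
E
```

```text
[ 0.6166572  -0.06607941  0.01512634] [ 1.10456555 11.02467006  2.84582112] [-2.72170213 85.38138342]
```

Contact with the end wall: force rose to 11 N while travel stopped at dock y ≈ 85.4 (board edge ≈ 74.5, expected 75). I press slightly more, then back off and lift.

Emit:
{"method": "move_arm", "body": {"deltas": [[-0.003,0,0,0,60],[-0.006,0,0,0,60],[-0.006,0,0,0,60],[0.015,0,0,0,60],[0.03,0,0,0,60],[0.03,0,-0.08,0,60],[0.03,0,-0.18,0,60],[0.03,0,-0.28,0,60]]}}

```text
t: 7.57
tcp_pos: [0.6157, -0.0569, 0.1267]
tool_rot: [0.715, 0.699, -0.002, -0.001]
force: [1.1, -0.4, -0.1]
finger_gap: 0.603
```

Emit:
{"method": "move_arm", "body": {"deltas": [[0,0,-0.08,0,30],[0.02,-0.08,-0.1,0,0],[0.04,-0.18,-0.1,0,0],[0.04,-0.28,-0.1,0,0],[0.02,-0.38,-0.1,0,0],[0,-0.42,-0.1,0,0],[0,-0.42,-0.1,0,0],[0,-0.42,-0.1,0,0]]}}

```text
t: 8.23
tcp_pos: [0.4488, -0.0537, 0.1674]
tool_rot: [0.715, 0.699, -0.0, 0.001]
force: [0.0, 0.7, 0.1]
finger_gap: 0.0
```

```bash
python3 look.py 8; python3 - <<'E'
from h import *
z=snap("wrist","w8")
z=load("scene8.npz"); im=z['im'][:,:,::-1]
cv2.imwrite("pics/s8a.png",cv2.resize(im[150:290,170:320],None,fx=5,fy=4.2,interpolation=cv2.INTER_CUBIC))
E
```

```text
8.2333 [ 0.44883127 -0.05366075  0.16738042] [0.04 0.7  0.05] 7.570821277588505e-05 [-170.78020248   94.10516457]
```

View pics/s8a.png

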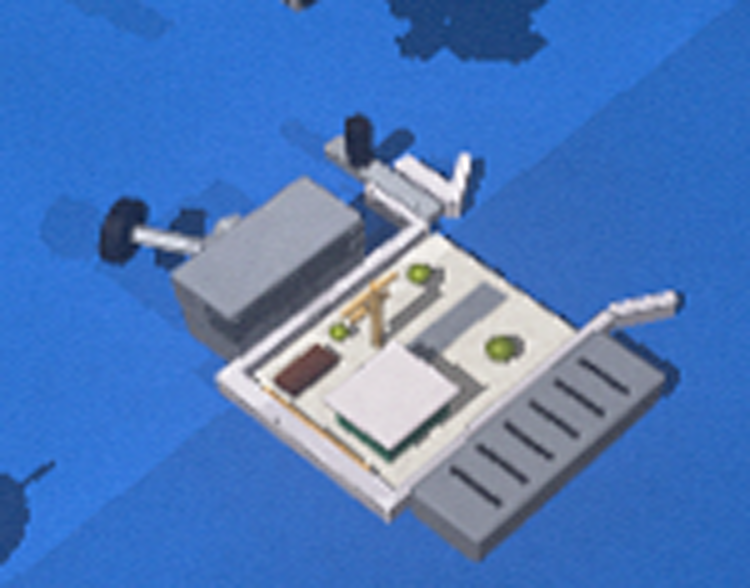

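View pics/w8.png

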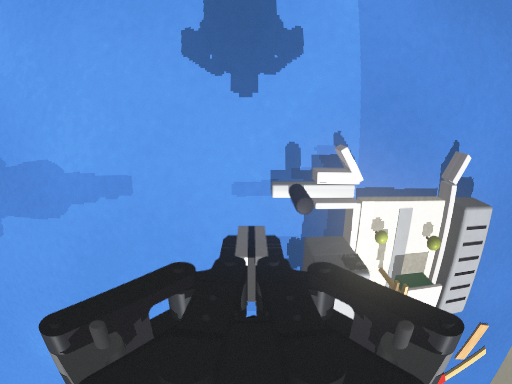

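The board lies flat between the walls, against the end wall. I check that with the depth, and refine the post and bat positions.

```bash
python3 - <<'E'
from h import *
for n,t,off in [("scene","scene8",-.0006),("side","side8",-.0022),("wrist","w8",.001)]:
    z=load(t+".npz"); P=cloud(n,z['d'],z); ok=z['d']>0; D=dock(P)
    tab=ok&(abs(P[...,2])<.008)&(P[...,0]>.4)&(P[...,0]<.6)&(P[...,1]>-.4)&(P[...,1]<.3); off=np.median(P[...,2][tab])
    H=P[...,2]-off; x,y=D[...,0],D[...,1]
    m=ok&(H>.0145)&(H<.0215)&(abs(x)<54)&(abs(y)<85)
    if m.sum()>50:
        q=D[m]; A=np.c_[q,np.ones(len(q))]; c=np.linalg.lstsq(A,H[m],rcond=None)[0]
        print(n,off,"board top pts",m.sum(),np.round(q.min(0),1),np.round(q.max(0),1),"plane",c)
        left=[np.percentile(q[(q[:,0]>a)&(q[:,0]<a+20)][:,1],98) if ((q[:,0]>a)&(q[:,0]<a+20)).sum()>5 else None for a in (-50,-25,0,25)]
        right=[np.percentile(q[(q[:,0]>a)&(q[:,0]<a+20)][:,1],2) if ((q[:,0]>a)&(q[:,0]<a+20)).sum()>5 else None for a in (-50,-25,0,25)]
        print("  left edge",left,"right",right)
    for nm,lo,hi,x0,x1,y0,y1 in [("post",.064,.072,-145,-80,60,110),("housing",.083,.093,-130,-50,-90,50),("box",.041,.049,62,140,-120,120),("head",.035,.085,-200,-140,-90,40),("neck",.054,.068,-150,-112,-90,40),("endw",.022,.028,-50,50,-100,-70)]:
        s=ok&(H>lo)&(H<hi)&(x>x0)&(x<x1)&(y>y0)&(y<y1)
        if s.sum()>8:
            q=np.c_[D[s],H[s]*1000]; print("  ",nm,s.sum(),"med",np.round(np.median(q,0),1),"2-98",np.round(np.percentile(q,2,axis=0),1),np.round(np.percentile(q,98,axis=0),1))
E
```

```text
scene -0.0006092321408797674 board top pts 1189 [-52.3 -83.9] [54.  74.6] plane [-1.39707274e-06  8.26288923e-07  1.80859822e-02]
  left edge [np.float64(71.30153217355505), np.float64(70.2720245042154), np.float64(71.68762164314072), np.float64(71.37961950232004)] right [np.float64(-72.06607547351616), np.float64(-70.53107229613386), np.float64(-72.04685096923626), np.float64(-71.50715312133005)]
   post 20 med [-121.2   84.8   66.9] 2-98 [-126.9   77.7   64.9] [-115.1   91.7   70.5]
   housing 580 med [-83.8 -23.   88. ] 2-98 [-106.7  -69.5   84.4] [-62.6  25.9  91.2]
   box 999 med [94.8 -6.3 44.9] 2-98 [ 70.6 -73.7  41.6] [117.9  68.3  48.1]
   head 131 med [-155.   -60.8   70.4] 2-98 [-168.1  -79.3   45.5] [-141.5  -42.3   82.4]
   neck 67 med [-134.4  -47.7   64.9] 2-98 [-149.5  -75.2   58.1] [-118.5  -14.4   67.6]
   endw 171 med [  1.9 -81.7  24.9] 2-98 [-47.  -88.1  22.3] [ 47.1 -74.9  27.7]
side -0.0023104975093277136 board top pts 492 [-51.3 -78.5] [53.9 83.6] plane [ 4.60087687e-07 -2.11967462e-06  1.79269229e-02]
  left edge [np.float64(76.85348260829046), np.float64(77.
[... 766 characters left out ...]
587 [-54.  -36.8] [53.9 74.5] plane [ 1.17625454e-06 -3.38569899e-06  1.82465541e-02]
  left edge [np.float64(73.74595620190482), np.float64(73.42590328022702), np.float64(73.2006313985938), np.float64(72.94896416109711)] right [np.float64(-7.108175459744887), np.float64(-27.639314753941843), np.float64(-18.934376189247207), np.float64(-17.820679384783467)]
   post 286 med [-125.2   85.7   67.8] 2-98 [-132.3   78.3   64.8] [-117.6   92.1   69.3]
   housing 298 med [-81.8  -4.5  87.8] 2-98 [-94.9 -17.8  83.7] [-65.6  29.3  89. ]
   box 2945 med [88.2 10.1 45. ] 2-98 [ 67.2 -67.2  41.6] [114.   71.5  46.5]
   head 20 med [-167.7  -41.5   51.4] 2-98 [-171.5  -46.6   43.6] [-163.8  -39.1   53.9]
```

The board is flat (plane tilt ~0) and flush, with a left edge parallel to the wall. Next is the bolt: lower the shut fingers beside the post and push +x.

Emit:
{"method": "move_arm", "body": {"deltas": [[-0.02,0,0.08,0,0],[-0.02,0,0.16,0,0],[-0.02,0,0.24,0,0],[-0.02,0,0.28,0,0],[-0.02,0,0.3,0,0],[-0.02,0.015,0.3,0,0],[-0.02,0.03,0.3,0,0],[-0.02,0.04,0.3,0,0]]}}

```text
t: 9.05
tcp_pos: [0.4674, -0.0616, 0.048]
tool_rot: [0.715, 0.699, 0.001, 0.002]
force: [0.2, 0.2, 0.0]
finger_gap: -0.0
```

```bash
python3 look.py 9
```

```text
9.05 [ 0.4673799  -0.06158782  0.04798826] [0.19 0.17 0.03] -0.00018224146958671316 [-152.06167798   86.58804847]
```

View pics/c9.png

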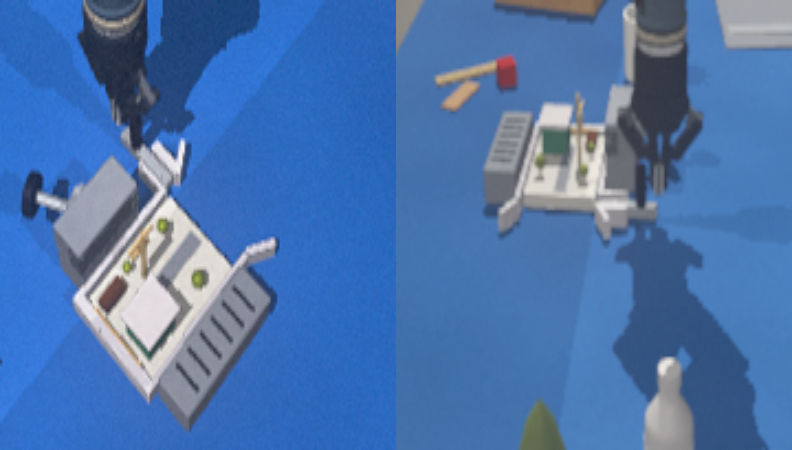

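Emit:
{"method": "move_arm", "body": {"deltas": [[0,0.012,0,0,0],[0,0.024,0,0,0],[0,0.036,0,0,0],[0,0.048,0,0,0],[0,0.06,0,0,0],[0,0.07,0,0,0],[0,0.08,0,0,0],[0,0.085,0,0,0]]}}

```text
t: 9.82
tcp_pos: [0.4993, -0.0617, 0.0471]
tool_rot: [0.715, 0.699, 0.0, -0.0]
force: [-2.6, 1.1, 1.9]
finger_gap: 0.001
```

Emit:
{"method": "move_arm", "body": {"deltas": [[0,0.002,0,0,0],[0,0.004,0,0,0],[0,0.006,0,0,0],[0,0.008,0,0,0],[0,0.01,0,0,0],[0,0.012,0,0,0],[0,0.014,0,0,0],[0,0.014,0,0,0]]}}

```text
t: 10.48
tcp_pos: [0.5045, -0.0619, 0.0471]
tool_rot: [0.715, 0.699, 0.0, -0.0]
force: [-2.4, 0.6, 1.3]
finger_gap: -0.001
```

```bash
python3 look.py 10
```

```text
10.4833 [ 0.50445402 -0.06191714  0.04706453] [-2.43  0.59  1.27] -0.001120651923788047 [-114.98928919   87.07436668]
```

View pics/c10.png

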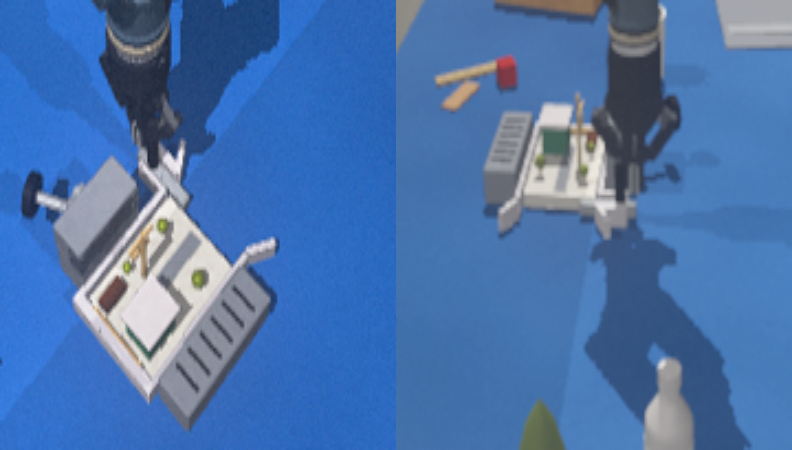

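Bolt is sliding (2.4 N); carry on until it stops.

Emit:
{"method": "move_arm", "body": {"deltas": [[0,0.002,0,0,0],[0,0.004,0,0,0],[0,0.006,0,0,0],[0,0.008,0,0,0],[0,0.01,0,0,0],[0,0.012,0,0,0],[0,0.013,0,0,0],[0,0.013,0,0,0]]}}

```text
t: 11.25
tcp_pos: [0.507, -0.0618, 0.047]
tool_rot: [0.715, 0.7, -0.002, -0.002]
force: [-7.7, -1.6, 4.2]
finger_gap: 0.002
```

Emit:
{"method": "move_arm", "body": {"deltas": [[0,0.001,0,0,0],[0,0.002,0,0,0],[0,0.003,0,0,0],[0,0.004,0,0,0],[0,0.005,0,0,0],[0,0.005,0,0,0],[0,0.005,0,0,0],[0,0.005,0,0,0]]}}

```text
t: 11.92
tcp_pos: [0.5071, -0.0617, 0.047]
tool_rot: [0.715, 0.7, -0.003, -0.004]
force: [-11.4, -3.7, 7.1]
finger_gap: 0.002
```

The bolt stopped at tool dock-x −112.3 (expected −112.5), with force rising to 11 N, so it's fully across. I back off, lift and move to where the wrist camera sees the bat.

Emit:
{"method": "move_arm", "body": {"deltas": [[0,-0.015,0,0,0],[0,-0.04,0,0,0],[0,-0.04,-0.1,0,0],[0,-0.04,-0.2,0,0],[0,-0.04,-0.3,0,0],[-0.08,-0.05,-0.36,0,0],[-0.18,-0.06,-0.4,0,0],[-0.28,-0.08,-0.4,0,0]]}}

```text
t: 12.58
tcp_pos: [0.4816, -0.1755, 0.2119]
tool_rot: [0.714, 0.7, 0.002, 0.007]
force: [1.4, -0.4, 0.4]
finger_gap: 0.0
```

Emit:
{"method": "move_arm", "body": {"deltas": [[-0.1,0,0,0,25],[-0.2,0,0,0,25],[-0.28,0,0,0,25],[-0.31,0,0,0,25],[-0.31,0,0,0,25],[-0.31,0,0,0,25],[-0.31,0,0,0,25],[-0.31,0,0,0,25]]}}

```text
t: 13.25
tcp_pos: [0.4745, -0.2947, 0.207]
tool_rot: [0.714, 0.7, 0.0, -0.001]
force: [0.1, 0.4, -0.7]
finger_gap: 0.249
```

```bash
python3 look.py 11;  python3 - <<'E'
from h import *
from station import manip
print(manip.sense()['q'])
z=snap("wrist","w11")
z=load("scene11.npz"); im=z['im'][:,:,::-1]
cv2.imwrite("pics/s11a.png",cv2.resize(im[150:290,170:320],None,fx=5,fy=4.2,interpolation=cv2.INTER_CUBIC))
E
```

```text
13.25 [ 0.47452372 -0.29468881  0.20700122] [ 0.06  0.43 -0.66] 0.24928839685266901 [-139.79178463 -146.29938172]
[-7.56079561e-01  4.83696702e-01  1.63668936e+00  2.26617525e-04
  1.02169887e+00 -7.36309658e-01]
```

View pics/w11.png

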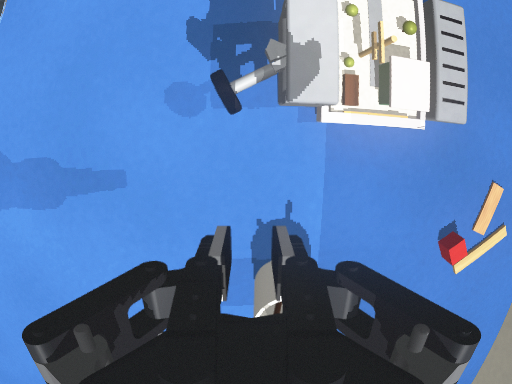

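View pics/s11a.png

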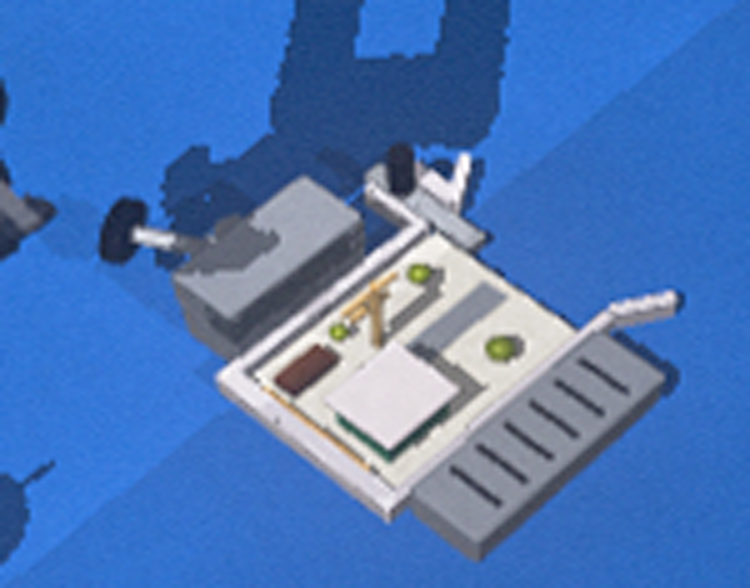

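The scene crop shows the bolt bar across behind the board (~(450, 215)). The wrist view shows the bat head at (226, 92) and the neck running to (275, 70). Now I measure the swing.

```bash
python3 - <<'E'
from h import *
z=load("w11.npz"); P=cloud("wrist",z['d'],z); ok=z['d']>0; D=dock(P)
tab=ok&(abs(P[...,2])<.008)&(P[...,0]>.4)&(P[...,0]<.55)&(P[...,1]>-.3)&(P[...,1]<-.1); off=np.median(P[...,2][tab]);print(off,tab.sum())
H=P[...,2]-off;x,y=D[...,0],D[...,1]
for lo,hi in [(.083,.093)]:
    s=ok&(H>lo)&(H<hi)&(x>-130)&(x<-50)&(y>-90)&(y<50); print("housing",np.round(np.percentile(D[s],[1,99],axis=0),1), cv2.minAreaRect(D[s].astype(np.float32)))
piv=np.array([-86,-20])
s=ok&(H>.062)&(H<.069)&(x<-112)&(x>-165)&(y<0)&(y>-90)
im=z['im'].astype(int); bright=im.sum(2)>250
n=s&bright; q=D[n]; print("neck",n.sum(),q.mean(0))
vx,vy,x0,y0=cv2.fitLine(q.astype(np.float32),cv2.DIST_HUBER,0,.01,.01).ravel(); print("line ang",np.arctan2(vy,vx)," dist of pivot",((piv-[x0,y0])@[-vy,vx]))
h=ok&(im.sum(2)<120)&(H>.03)&(H<.086)&(x<-140)&(x>-190)&(y<-20)&(y>-95); q=D[h]; print("head",h.sum(),cv2.minAreaRect(q.astype(np.float32)),H[h].min(),H[h].max(),H[h].max()-.022)
t=h&(H>.076); print("head top",t.sum(),D[t].mean(0)); d=D[t].mean(0)-piv; print("swing",np.arctan2(d[1],-d[0]),np.hypot(*d)); d=D[n].mean(0)-piv; print("swing neck",np.arctan2(d[1],-d[0]))
p=ok&(H>.063)&(H<.072)&(x>-130)&(x<-60)&(y>60)&(y<110); print("post",p.sum(),D[p].mean(0) if p.sum() else '')
E
```

```text
0.0010428546014366602 16737
housing [[-110.2  -70.5]
 [ -65.6   22.1]] ((-87.35346984863281, -23.066959381103516), (96.83989715576172, 47.01491928100586), 89.91452026367188)
neck 823 [-132.43067766  -39.32986516]
line ang 0.8007103  dist of pivot -19.925950483372844Traceback (most recent call last):
  File "<stdin>", line 12, in <module>
    return umr_minimum(a, axis, None, out, keepdims, initial, where)
ValueError: zero-size array to reduction operation minimum which has no identity
```

```bash
python3 - <<'E'
from h import *
z=load("w11.npz"); P=cloud("wrist",z['d'],z); ok=z['d']>0; D=dock(P); H=P[...,2]-.001
for (u,v) in [(226,92),(222,80),(232,105),(245,82),(255,77),(265,73),(275,68),(275,50)]:
    print((u,v),np.round(D[v,u],1),round(H[v,u]*1000,1),z['im'][v,u])
cv2.imwrite("pics/w11a.png",cv2.resize(z['im'][30:130,190:310,::-1],None,fx=6,fy=6,interpolation=cv2.INTER_CUBIC))
E
```

```text
(226, 92) [-161.6  -62.4] 81.1 [41 49 72]
(222, 80) [-165.2  -51.6] 79.3 [41 48 71]
(232, 105) [-156.8  -73.6] 75.9 [38 52 74]
(245, 82) [-145.7  -52. ] 65.2 [245 247 247]
(255, 77) [-136.7  -47.4] 65.7 [243 245 246]
(265, 73) [-127.7  -43.8] 67.0 [122 126 129]
(275, 68) [-119.1  -39.7] 71.8 [139 141 144]
(275, 50) [-118.7  -21.7] 66.7 [135 139 141]
```

View pics/w11a.png

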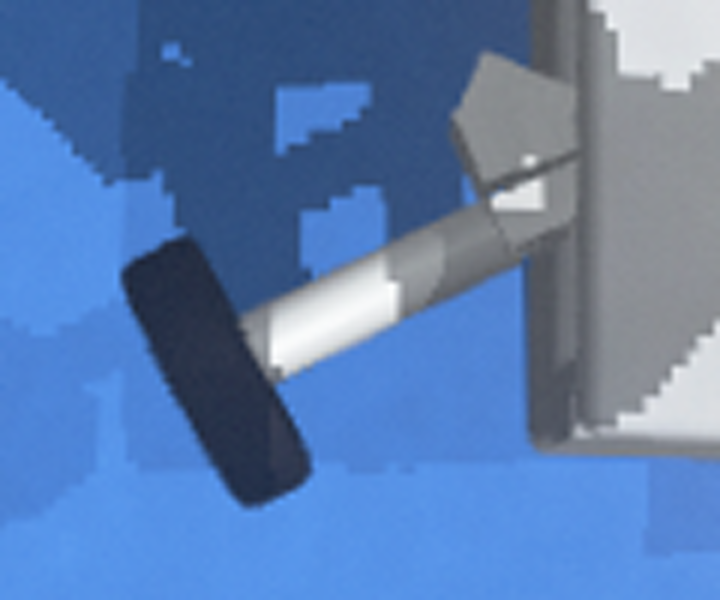

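The neck points give swing ≈ −0.495 and the head −0.51 at radius 86.7 (expected 86.5). I take −0.50. I'll come from above with the jaws across the neck, pads just behind the head.

Emit:
{"method": "move_arm", "body": {"deltas": [[0.06,-0.003,0,0.2,35],[0.12,-0.005,0,0.4,35],[0.18,-0.008,0,0.6,35],[0.237,-0.01,0,0.8,35],[0.237,-0.01,0,1,35],[0.237,-0.01,0,1,35],[0.237,-0.01,0,1,35],[0.237,-0.01,0,1,35]]}}

```text
t: 14.07
tcp_pos: [0.473, -0.2022, 0.2073]
tool_rot: [0.865, 0.502, 0.0, 0.0]
force: [-0.2, -0.3, -0.8]
finger_gap: 0.351
```

Emit:
{"method": "move_arm", "body": {"deltas": [[0,0,0,0.2,35],[0,0,0,0.4,35],[0,0,0,0.6,35],[0,0,0,0.8,35],[0,0,0.05,1,35],[0,0,0.1,1,35],[0,0,0.14,1,35],[0,0,0.14,1,35]]}}

```text
t: 14.73
tcp_pos: [0.4709, -0.2016, 0.1484]
tool_rot: [0.963, 0.271, -0.002, -0.002]
force: [-0.9, 0.3, -0.2]
finger_gap: 0.349
```

Emit:
{"method": "move_arm", "body": {"deltas": [[0,0,0,0.142,35],[0,0,0,0.142,35],[0,0,0,0.142,35],[0,0,0,0.142,35],[0,0,0,0.142,35],[0,0,0,0.142,35],[0,0,0,0.142,35],[0,0,0,0.142,35]]}}

```text
t: 15.4
tcp_pos: [0.4726, -0.2019, 0.1513]
tool_rot: [0.972, 0.237, 0.0, 0.0]
force: [0.6, -0.1, -0.8]
finger_gap: 0.351
```

```bash
cat > bat.py <<'E'
from h import *
from station import manip
from scipy.spatial.transform import Rotation as Ro
def st():
    s=manip.sense();d=dock(s['tcp_pos'])-np.array([-86,-20]);R=Ro.from_quat(s['tool_rot']).as_matrix()
    ti=R[:2,0]; a=np.arctan2(ti[1],ti[0])+.022
    f=np.array(s['force'][:2]); u=np.array([-np.cos(a-.022),-np.sin(a-.022)])
    print("t %.2f r %.1f swing %.4f toolswing %.4f z %.4f gap %.3f q6 %.2f"%(s['t'],np.hypot(*d),np.arctan2(d[1],-d[0]),-a,s['tcp_pos'][2],s['finger_gap'],s['q'][5]),"dock",np.round(dock(s['tcp_pos']),1),"F",np.round(s['force'],1),"Fout %.1f"%(f@u))
if __name__=="__main__": st()
E
python3 bat.py; python3 look.py 12
```

```text
t 15.40 r 66.8 swing -0.5266 toolswing -0.5002 z 0.1513 gap 0.351 q6 0.47 dock [-143.7  -53.6] F [ 0.6 -0.1 -0.8] Fout -0.5
15.4 [ 0.47264063 -0.20188003  0.15128644] [ 0.59 -0.07 -0.75] 0.35116670326570737 [-143.7160402   -53.55448996]
```

View pics/c12.png

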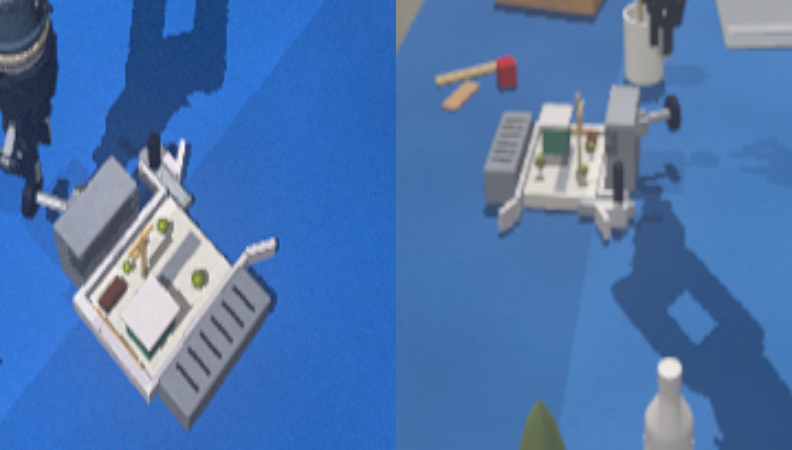

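Emit:
{"method": "move_arm", "body": {"deltas": [[0.002,-0.005,0.05,0,35],[0.002,-0.005,0.1,0,35],[0.002,-0.005,0.14,0,35],[0.002,-0.005,0.17,0,35],[0.002,-0.005,0.2,0,35],[0.002,-0.005,0.225,0,35],[0.002,-0.005,0.248,0,35],[0.002,-0.005,0.248,0,35]]}}

```text
t: 16.17
tcp_pos: [0.4716, -0.1993, 0.0504]
tool_rot: [0.972, 0.237, -0.001, -0.001]
force: [0.6, -0.4, -0.9]
finger_gap: 0.353
```

```bash
python3 bat.py; python3 - <<'E'
from h import *
snap("wrist","w13"); z=snap("scene","s13"); cv2.imwrite("pics/s13a.png",cv2.resize(z['im'][130:260,150:290,::-1],None,fx=5,fy=4.4,interpolation=cv2.INTER_CUBIC))
E
```

```text
t 16.17 r 66.4 swing -0.4847 toolswing -0.4999 z 0.0504 gap 0.353 q6 0.47 dock [-144.8  -51. ] F [ 0.6 -0.4 -0.9] Fout -0.4
```

View pics/s13a.png

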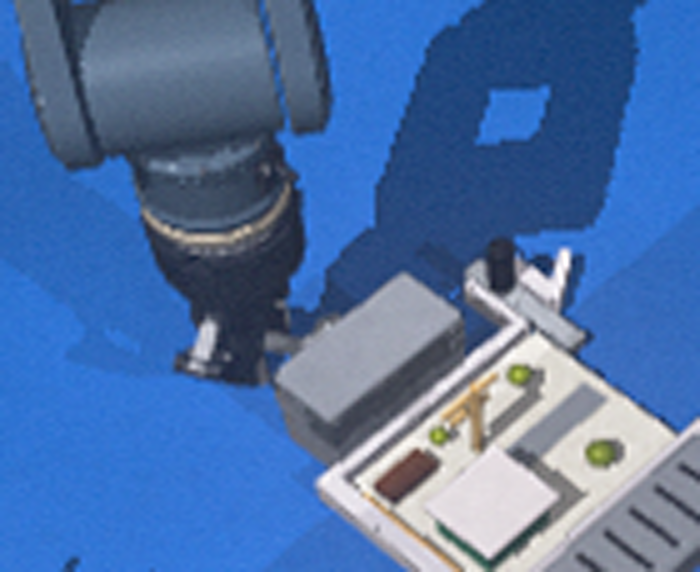

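View pics/w13.png

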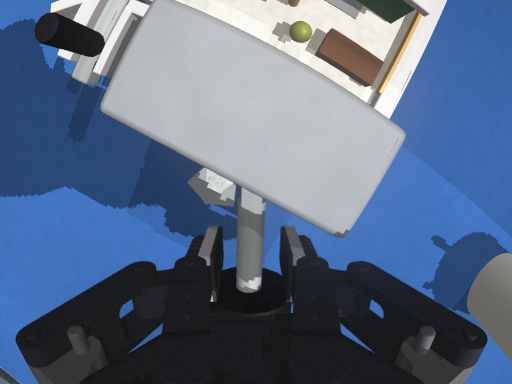

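The neck runs vertically between the pads (wrist view, column 250, centred), with the head at (250, 290) just behind the pads. I'll close to a loose cage and pull outward with the pads hooking the head.

Emit:
{"method": "move_arm", "body": {"deltas": [[0,0,0,0,20],[0,0,0,0,20],[-0.008,0,0,0,20],[-0.018,0,0,0,20],[-0.028,0,0,0,20],[-0.038,0,0,0,20],[-0.048,0,0,0,20],[-0.052,0,0,0,20]]}}

```text
t: 16.93
tcp_pos: [0.4544, -0.2101, 0.0523]
tool_rot: [0.972, 0.236, 0.001, 0.001]
force: [6.0, 2.2, 1.0]
finger_gap: 0.201
```

```bash
python3 bat.py; python3 - <<'E'
from h import *
snap("wrist","w14")
E
```

```text
t 16.93 r 86.7 swing -0.5076 toolswing -0.4986 z 0.0523 gap 0.201 q6 0.44 dock [-161.8  -62.1] F [6.  2.2 1. ] Fout -6.3
```

View pics/w14.png

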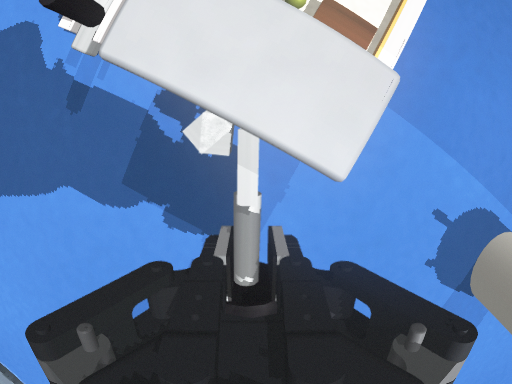

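Bat is out ≈18 mm (neck's thinner part visible at (248, 170)), with a steady 6.3 N matching the spring near full out. Next I swing along the arc about the pivot, turning the tool with it.

Emit:
{"method": "move_arm", "body": {"deltas": [[-0.0016,-0.014,0,0.125,20],[-0.0003,-0.0275,0,0.25,20],[0.0018,-0.041,0,0.375,20],[0.0048,-0.0545,0,0.5,20],[0.0087,-0.068,0,0.625,20],[0.0133,-0.081,0,0.75,20],[0.0188,-0.0935,0,0.875,20],[0.025,-0.106,0,1,20]]}}

```text
t: 17.65
tcp_pos: [0.4454, -0.1688, 0.0524]
tool_rot: [1.0, -0.013, 0.003, 0.002]
force: [4.8, -0.4, -0.0]
finger_gap: 0.199
```

```bash
python3 bat.py; python3 - <<'E'
from h import *
snap("wrist","w15")
E
```

```text
t 17.65 r 85.7 swing -0.0124 toolswing 0.0036 z 0.0524 gap 0.199 q6 1.00 dock [-171.7  -21.1] F [ 4.8 -0.4 -0. ] Fout -4.8
```

View pics/w15.png

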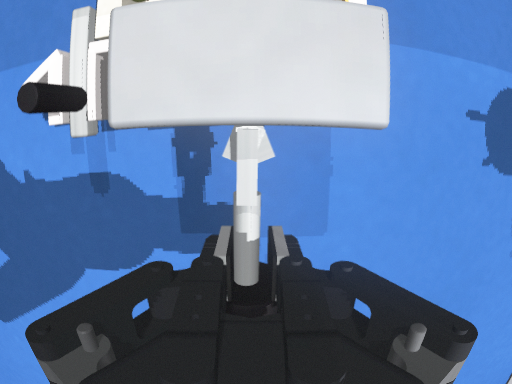

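The bat is straight out over the gate. Second half of the swing.

Emit:
{"method": "move_arm", "body": {"deltas": [[-0.0016,-0.014,0,0.125,20],[-0.0013,-0.0275,0,0.25,20],[0.0008,-0.0415,0,0.375,20],[0.0038,-0.055,0,0.5,20],[0.0077,-0.0685,0,0.625,20],[0.0123,-0.082,0,0.75,20],[0.0178,-0.095,0,0.875,20],[0.0238,-0.108,0,1,20]]}}

```text
t: 18.37
tcp_pos: [0.4564, -0.1264, 0.0524]
tool_rot: [0.966, -0.26, 0.003, 0.001]
force: [5.0, -3.6, 0.1]
finger_gap: 0.203
```

```bash
python3 bat.py; python3 - <<'E'
from h import *
snap("wrist","w16")
E
```

```text
t 18.37 r 86.3 swing 0.5031 toolswing 0.5031 z 0.0524 gap 0.203 q6 1.59 dock [-161.6   21.6] F [ 5.  -3.6  0.1] Fout -6.1
```

View pics/w16.png

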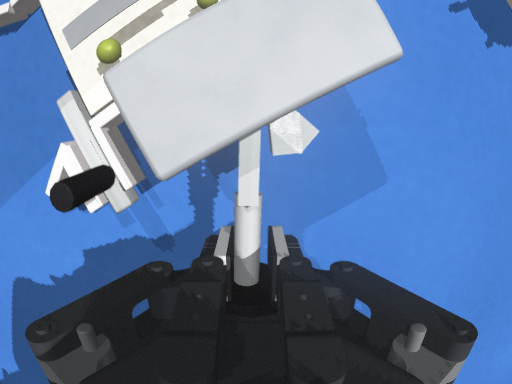

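The bat is at swing ≈ +0.50, clear of the gate. I move inward so the spring draws it in.

Emit:
{"method": "move_arm", "body": {"deltas": [[0.008,0,0,0,20],[0.018,0,0,0,20],[0.028,0,0,0,20],[0.038,0,0,0,20],[0.046,0,0,0,20],[0.052,0,0,0,20],[0.052,0,0,0,20],[0.052,0,0,0,20]]}}

```text
t: 19.08
tcp_pos: [0.4712, -0.1342, 0.0517]
tool_rot: [0.966, -0.258, -0.001, -0.0]
force: [0.9, -2.3, 2.1]
finger_gap: 0.201
```

```bash
python3 bat.py; python3 - <<'E'
from h import *
snap("wrist","w17")
E
```

```text
t 19.08 r 69.5 swing 0.5120 toolswing 0.5001 z 0.0517 gap 0.201 q6 1.59 dock [-146.6   14.1] F [ 0.9 -2.3  2.1] Fout -2.0
```

View pics/w17.png

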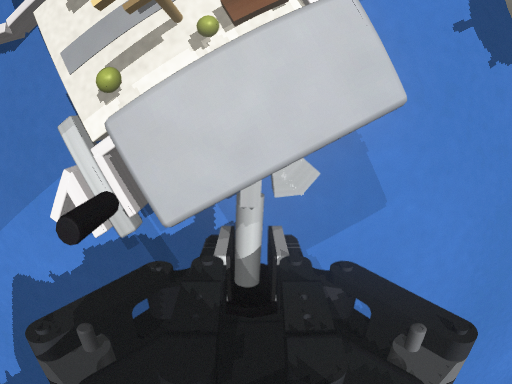

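Still about 2 N on the head; a few mm further in, then open.

Emit:
{"method": "move_arm", "body": {"deltas": [[0.004,0,0,0,20],[0.008,0,0,0,20],[0.011,0,0,0,20],[0.011,0,0,0,20],[0.011,0,0,0,25],[0.011,0,0,0,35],[0.011,0,0,0,35],[0.011,0,0,0,35]]}}

```text
t: 19.8
tcp_pos: [0.4754, -0.1365, 0.0518]
tool_rot: [0.966, -0.258, -0.0, -0.0]
force: [0.4, -0.5, 0.6]
finger_gap: 0.35
```

```bash
python3 bat.py; python3 - <<'E'
from h import *
snap("wrist","w18")
E
```

```text
t 19.80 r 64.8 swing 0.5144 toolswing 0.5002 z 0.0518 gap 0.350 q6 1.59 dock [-142.4   11.9] F [ 0.4 -0.5  0.6] Fout -0.6
```

View pics/w18.png

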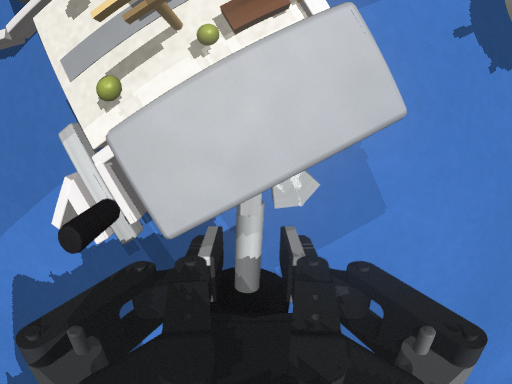

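Force is ~0: pads free of the head and bat in. Lift straight up and retreat outward to check.

Emit:
{"method": "move_arm", "body": {"deltas": [[0,0,-0.06,0,35],[0,0,-0.14,0,35],[0,0,-0.22,0,35],[0,0,-0.3,0,35],[-0.05,0,-0.38,0,35],[-0.1,0,-0.42,0,35],[-0.14,0,-0.42,0,35],[-0.14,0,-0.42,0,35]]}}

```text
t: 20.52
tcp_pos: [0.424, -0.1067, 0.2208]
tool_rot: [0.966, -0.258, -0.001, -0.0]
force: [-0.6, 0.5, -0.3]
finger_gap: 0.35
```

```bash
python3 look.py 19; python3 - <<'E'
from h import *
from station import manip
z=snap("wrist","w19"); s=load("scene19.npz")
cv2.imwrite("pics/s19a.png",cv2.resize(s['im'][150:290,170:320,::-1],None,fx=5,fy=4.2,interpolation=cv2.INTER_CUBIC))
P=cloud("wrist",z['d'],z);D=dock(P);ok=z['d']>0
H=P[...,2]-.001;x,y=D[...,0],D[...,1];piv=np.array([-86,-20])
h=ok&(H>.070)&(H<.085)&(x<-135)&(x>-190)&(y<60)&(y>-20)
d=D[h]-piv; print("head",h.sum(),D[h].mean(0),"r",np.hypot(*d.mean(0)),"swing",np.arctan2(d.mean(0)[1],-d.mean(0)[0]), np.percentile(np.hypot(*d.T),[3,97]))
for n,t in [("wrist","w19"),("scene","scene19"),("side","side19")]:
    z=load(t+".npz");P=cloud(n,z['d'],z);D=dock(P);ok=z['d']>0;tab=ok&(abs(P[...,2])<.008)&(P[...,0]>.4)&(P[...,0]<.6)&(P[...,1]>-.4)&(P[...,1]<.3)
    H=P[...,2]-np.median(P[...,2][tab]);x,y=D[...,0],D[...,1]
    p=ok&(H>.063)&(H<.072)&(x>-140)&(x<-60)&(y>60)&(y<110); print(n,"post",p.sum(),D[p].mean(0) if p.sum() else '')
    m=ok&(H>.0145)&(H<.0215)&(abs(x)<50)&(abs(y)<72); 
    if m.sum()>50:
        c=np.linalg.lstsq(np.c_[D[m],np.ones(m.sum())],H[m],rcond=None)[0]; print("   board plane",c)
    for nm,x0,x1,y0,y1,lo in [("glue",.4,.5,.3,.5,.02),("tree",.5,.65,.35,.5,.008),("pot",.45,.62,-.55,-.33,.02)]:
        q=P[ok&(H>lo)&(H<.16)&(P[...,0]>x0)&(P[...,0]<x1)&(P[...,1]>y0)&(P[...,1]<y1)]
        if len(q)>20: print("   ",nm,np.round(np.percentile(q,[3,97],axis=0)[:,:2],3).tolist())
for n,t in [("scene","scene0"),("side","side0")]:
    z=load(t+".npz");P=cloud(n,z['d'],z);ok=z['d']>0;H=P[...,2]-dict(scene=-.0006,side=-.0022)[n]
    print(n,"start")
    for nm,x0,x1,y0,y1,lo in [("glue",.4,.5,.3,.5,.02),("tree",.5,.65,.35,.5,.008),("pot",.45,.62,-.55,-.33,.02)]:
        q=P[ok&(H>lo)&(H<.16)&(P[...,0]>x0)&(P[...,0]<x1)&(P[...,1]>y0)&(P[...,1]<y1)]
        if len(q)>20: print("   ",nm,np.round(np.percentile(q,[3,97],axis=0)[:,:2],3).tolist())
E
```

```text
20.5167 [ 0.42401766 -0.10669325  0.22077751] [-0.59  0.47 -0.32] 0.34978813089562527 [-194.42118943   40.5396363 ]
head 574 [-159.74704775   23.21225785] r 85.47471135133085 swing 0.5300263253991105 [79.72214745 92.48043741]
wrist post 196 [-91.63779408  84.04773808]
   board plane [1.72381845e-06 7.52547166e-07 1.81972713e-02]
    glue [[0.417, 0.333], [0.463, 0.354]]
    pot [[0.475, -0.469], [0.511, -0.407]]
scene post 27 [-87.93739309  83.66289834]
   board plane [2.71266983e-06 4.36196585e-07 1.81078193e-02]
    glue [[0.425, 0.334], [0.468, 0.366]]
    tree [[0.545, 0.367], [0.6, 0.419]]
    pot [[0.479, -0.478], [0.549, -0.411]]
side post 14 [-88.74784451  90.03673181]
   board plane [ 1.63191840e-06 -8.64475496e-07  1.79024751e-02]
    glue [[0.418, 0.36], [0.464, 0.39]]
    tree [[0.543, 0.379], [0.598, 0.432]]
    pot [[0.481, -0.475], [0.549, -0.401]]
scene start
    tree [[0.544, 0.368], [0.599, 0.42]]
    pot [[0.48, -0.478], [0.549, -0.411]]
side start
    glue [[0.418, 0.361], [0.465, 0.39]]
    tree [[0.543, 0.379], [0.598, 0.432]]
    pot [[0.481, -0.475], [0.549, -0.401]]
```

View pics/s19a.png

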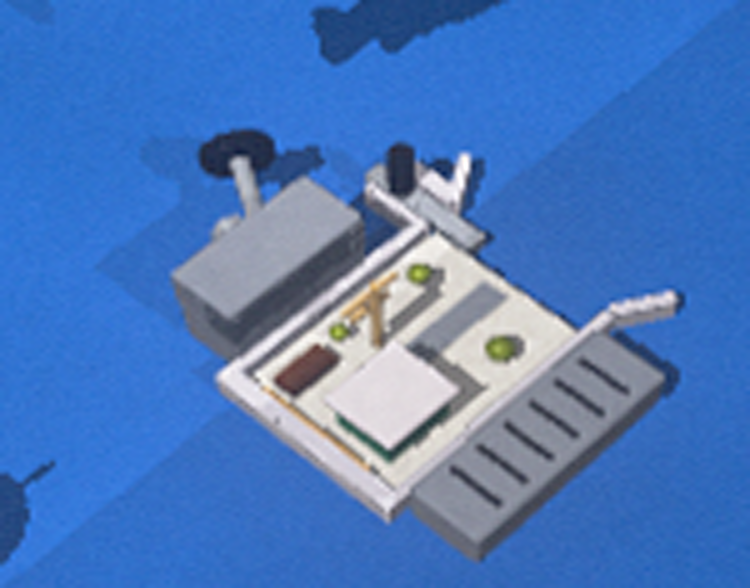

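View pics/w19.png

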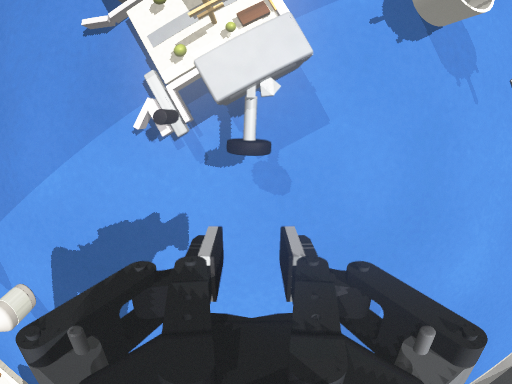

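View pics/side19.png

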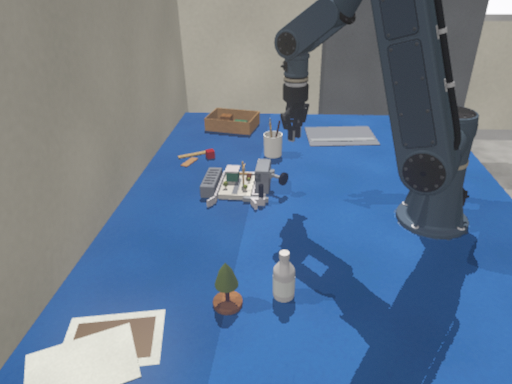

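All checks agree: the post moved 33.3–33.6 mm (34 is full), the bat is at +0.53 rad with the head about 85.5 mm from the pivot (86.5 when in), the board is flat, and the loose objects haven't moved. The robot is clear, so I hand in.

```bash
python3 -c "
from station import manip
print(manip.sign_off())"
```

```text
the job is handed in; nothing more can be done
None
```

The board is docked, the bolt is across, and the switch is over on the bolt's side and back in. I handed the job in at about 20.7 s, with the arm clear of everything.

- **Board:** I pushed it in square with two partly open fingers until it stopped at the end wall, with the push force rising to 11 N, then pressed slightly more. Depth shows it flat (top at 18 mm, no tilt) with its left edge parallel to the end wall.
- **Bolt:** I pushed the post until it stopped, at 11 N. The images show it moved 33.3 to 33.6 mm of the 34 mm stroke. The tool stopped 0.2 mm from the expected end position, so I take it as fully across.
- **Switch:** I hooked the bat behind its head, pulled it out about 18 mm (6 N), and swung it from −0.50 to about +0.5 rad. Then I let it spring back in and released it. The last look shows swing about +0.53 rad and the head about 85.5 mm from the pivot, where 86.5 mm is fully in; the 1 mm difference is within the camera error.
- **Tree, pot and glue bottle:** each is within about 1 mm of its start position.

The scene, side and wrist cameras disagreed with each other by about 2 to 6 mm on absolute positions. I relied on the wrist camera and the contact forces. No check failed.

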